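# Make the roller feed safe: switch off, shut and lock the gear cover

## Task

Make the roller feed safe. First set the forward-off-reverse switch to its upright centre off position; then swing the blue gear cover fully shut, turn the cover's black wing stud until its wing lines up with the yellow marks, push it fully in, and turn it clockwise a quarter turn until the wing points at the red marks. Leave it all like that and do not shove or knock over the other things on the bench.

Things in the scene. Friction and masses are not known exactly. Their poses are not given: they have to be found in the camera images.
- switch_box: Grey switch box, 110 (x) x 80 (y) x 60 mm high, fixed to the bench on the left or right of the gear case (a dark red roll stands on the other side). Origin: centre of its underside. Its z is up; the lever swings in its x-z plane. A green dot is at the +x end of its top, an orange dot at the -x end, a white line across the middle.
- switch_tip (a point): Centre of the red ball (24 mm diameter) on top of the switch lever, 85 mm from the lever's pivot; the pivot lies 50 mm above the origin of the switch box, on its z axis. The stem below the ball is a 10 mm rod.
- switch (a joint): Angle of the lever, rad. 0 = upright = centre off; +0.55 = forward, leaning to the box's +x (green); -0.55 = reverse (orange). Starts in forward. A spring detent holds it at 0; beyond about 0.28 rad it snaps to that end. About 2 to 4 N at the ball moves it out of a position; once over the bump it snaps ahead by itself.
- case: Grey gear case of the roller feed, an open box 190 (x) x 200 (y) x 90 mm high, fixed to the bench. Origin: centre of its underside; z up, its front faces its own -x (the robot side). The cover is hinged along its back (+x) top edge.
- cover_hinge (a point): Middle of the cover's hinge line: in the case frame at x = +95 mm, y = 0, z = +90 mm. The hinge line is the case's y axis direction.
- cover_edge (a point): Middle of the free (front) edge of the blue cover, on its outer (upper) face. The cover is a plate 195 mm long (hinge to free edge), 200 mm wide, 8 mm thick. Site axes: x from free edge to hinge, z out of the outer face. When shut the outer face is 98 mm above the bench.
- cover (a joint): Opening angle of the cover, rad: 0 = fully shut (level), about 0.8 to 1.1 at the start (propped up, leaning back). It stays where it is left (stiff hinge); some 2 to 6 N at the free edge pushes it down.
- stud_top (a point): Top centre of the black wing stud, on its axis (square to the cover, 130 mm from the hinge, mid-width). Wing: bar 76 mm long, 14 thick, 28 tall, white line on top; point x runs along it. Under its middle a collar 34 mm wide, 10 tall, its underside level with the wing's. Wing top is 46 mm above the cover's outer face with the stud out, 30 mm pushed in (wing underside 18 and 2 mm above it).
- stud_turn (a joint): Turn of the stud, rad, growing clockwise seen from outside (from above when shut). 0 = wing along the two yellow marks (hinge to free edge), lined up with the slot; 1.57 = wing along the two red marks (across the cover), locked. Stops at -1.3 and 1.62. Starts at -1.15 to -0.45. Stays where left; about 3 N at the wing's end turns it.
- stud_press (a joint): How far the stud is pushed in, m: 0 out, 0.016 fully in. Stays where left; takes about 5 to 8 N. With the cover shut, its hidden cross bar meets a slotted plate after 2 mm and passes only when stud_turn is within about 0.15 rad of 0; beyond 14 mm it is free to turn and locks behind the plate. In between it cannot turn.
- abrasive_roll: Dark red roll of abrasive standing loose beside the case, opposite the switch box: 96 mm diameter, 75 mm high. Origin: centre of its underside. Bystander.
- glue_bottle: White glue bottle with green cap, 60 mm diameter, 170 mm high, standing loose. Origin: centre of its underside. Bystander.
- spray_can: Orange spray can, 58 mm diameter, 180 mm high, standing loose. Origin: centre of its underside. Bystander.
- jar: Amber jar with black lid, 70 mm diameter, 90 mm high, standing loose. Origin: centre of its underside. Bystander.
- screwdriver: Screwdriver with yellow handle, 190 mm long, lying loose in front of the case. Origin: its underside at mid-length; handle towards its -x. Bystander.
- wrench: Steel wrench, 180 mm long, lying loose. Origin: its underside at mid-length; handle towards its -x. Bystander.
- batten: Pale wooden batten, 45 x 420 x 22 mm, lying loose behind the case. Origin: centre of its underside; its length is its y. Bystander.
Things that resemble listed ones, but are neither listed nor needed, are in the scene too. What is shaped like the switch_box but turquoise is not meant.

How it is judged:
On the way, in this order (a step that is already met when the one before it is completed fails the run):
1. the switch is at its centre off position (value of joint switch between -0.12 and 0.12 rad), for 0.2 s.
2. the cover is shut (value of joint cover below 0.03 rad), for 0.2 s.
3. the stud, lined up, is pushed fully in with the cover shut (value of joint stud_press above 0.0135 m and value of joint stud_turn below 0.4 rad and value of joint cover below 0.03 rad), for 0.1 s.
4. the stud is turned a quarter turn to lock (value of joint stud_turn above 1.3 rad and value of joint stud_press above 0.0135 m), for 0.2 s.
At the end, for the whole second after the job is handed in: Switch lever within 0.12 rad of upright (centre off), cover within 0.03 rad of shut, wing stud pushed in at least 13.5 mm and turned to within 0.27 rad of the locked position (wing towards the red marks) (all of step 1 and all of step 4 and value of joint cover below 0.03 rad and value of joint stud_turn below 1.8 rad); the robot touches nothing.
It fails at once if a bystander is shoved more than 50 mm from its place (distance of any of glue_bottle, spray_can, jar, screwdriver, wrench, batten, abrasive_roll from where it was at the start of the episode above 0.05 m).
It fails at once if a standing bottle, can or jar is knocked over (angle between any of glue_bottle, spray_can, jar's own z axis and vertical above 0.6 rad).
It also fails if it takes over 72 s, if anything falls off the work surface, if the arm or the gripper's body presses on something with over 40 N, if the wrist force passes 120 N, or if a joint passes its speed limit or range.

## Robot

A 6-joint arm with a two-finger parallel gripper is mounted at the origin on the work surface. World frame = base frame: x ahead of the robot, y to its left, z up, the work surface at z = 0. Lengths are in m, angles in rad, forces in N, time in s.
With the tool pointing down it reaches from about 0.325 to 0.85 m from the base axis. Payload 4.4 kg.
Tool frame: the origin (TCP) lies midway between the tips of the shut fingers; the grasp point (between the pads) lies 19 mm behind it; z points along the fingers, y is the direction in which the jaws open and shut (so a half turn about z gives the same grasp; the last joint's range is limited). The gripper opens to 94 mm and grips with 3 to 60 N. Pads are 16 mm wide; open, the fingers measure 119 mm over their backs; the gripper's body (75 mm by 177 mm) begins 78 mm behind the grasp point.
Start: joints at [0.981, 0.207, 1.542, -0, 1.393, -0.15], TCP at [0.245, 0.52, 0.205] pointing down, gripper open.
Joint ranges: [-2.73, 2.73], [-0.86, 2.22], [0.23, 2.46], [-1.11, 4.25], [0.08, 2.63], [-2.82, 2.82]. Speed limits (rad/s): [2.79, 2.79, 3.14, 3.14, 3.14, 3.14].

## Interface

Orientations are given as a rotation vector (axis times angle).
In Python, from plant import manip, grab_frame, get_calibration gives the robot as it stands.
- The arm moves only by the tool move_arm, never from a script. Its argument "rows" is one flat list of numbers, 7 for each row, row after row: the shift along the tool's x, y, z in cm, then the turn, a rotation vector about the tool's x, y, z in degrees, then the finger opening in cm, from 0 to 9.4. A call has 1 to 12 rows; each row is the pose to reach, as a shift and turn from the pose commanded when the call began, along the tool's axes at that moment; what a row does not reach only later rows make up. A row lasts 1/12 s, in which the tool goes at most 41.7 mm and 7.16 degrees, less where a joint would pass 70% of its speed; a pose out of reach is approached as far as the arm can. A call with a gripper value outside its range is refused whole. The fingers move at their own pace and stop on an object; "newtons" is the grip in N (left out, the last holds). Time passes only in rows, so rows that repeat a pose let the fingers close. It gives the time, the measured TCP pose, the force and the opening at its end, in the units of the state.
- manip.state(): the state, without advancing time (a new reading comes with each control period).
- grab_frame(name): name is "side" or "top" or "wrist"; returns (picture, depth): 420x560x3 uint8, red, green, blue; 420x560 float32, m along the optical axis (not along the pixel's ray), 0 where there is no reading.
- get_calibration(name): a dict with "fx", "fy", "cx", "cy" (pixels), "xyz" and "orientation" of the camera in the world; the wrist camera has in their place "T_tool_cam" (4x4, takes a point from camera to tool coordinates, whose origin is the TCP and whose axes are the flange's). Camera axes: x right, y up, looking along -z (the intrinsics and any distortion apply to the point x, -y, -z); pixel columns grow to the right and rows downward; lengths in m; the calibration is good to about 2 mm. A picture is of the moment at which its call begins: read the wrist's pose just before it. get_calibration takes no time and is no camera call.
- manip.job_done(): hands the job in, once; it reports no verdict.
The state is a dict: "t": time; "joints": joint angles; "joint_vel": joint speeds; "joint_torque": joint torques, N m; "position": TCP position; "orientation": TCP orientation; "force": force on the tool from outside, world axes, zero at the start; "torque": the same for the moment, N m; "width": opening from 0.0 (shut) to 1.0 (fully open).
Only numpy, scipy, OpenCV 4.12 (cv2) and the standard library are available. Lean on these libraries where they do the work, as an engineer would, in place of code of your own. Each camera call takes 0.05 s, during which the arm holds its last target.

## Working session

There is one attempt and no reset: what is moved stays moved. The work goes in short steps, Python scripts to look and compute and a tool call to move; the robot and the scene stay as the last step left them, time stands still between calls to the robot, and variables do not carry over. Pictures are saved under pics/ and viewed, and the job is handed in when it is done.

Besides the shell and the picture viewer there is one more tool, called after "Emit:" as name(argument=value, ...) on one line, values as JSON. move_arm: Moves the arm, as the interface text tells. Its arguments: {"type":"object","properties":{"rows":{"type":"array","items":{"type":"number"}},"newtons":{"type":"number"}},"required":["rows"]}

```bash
mkdir -p pics; ls
cat > h.py <<'E'
import numpy as np,cv2
from scipy.spatial.transform import Rotation as R
from plant import manip, grab_frame, get_calibration
def snap(n,f):
    p,d=grab_frame(n); cv2.imwrite('pics/'+f+'.png',p[:,:,::-1]); np.savez('pics/'+f+'.npz',p=p,d=d); return p,d
def camT(n,st=None):
    c=get_calibration(n); T=np.eye(4)
    if 'T_tool_cam' in c:
        B=np.eye(4);B[:3,:3]=R.from_rotvec(st['orientation']).as_matrix();B[:3,3]=st['position'];T=B@np.array(c['T_tool_cam'])
    else:
        o=np.array(c['orientation']); T[:3,:3]=R.from_rotvec(o).as_matrix() if o.size==3 else o; T[:3,3]=c['xyz']
    return c,T
def ray(n,uv,st=None):
    c,T=camT(n,st); uv=np.atleast_2d(uv).astype(float)
    K=np.array([[c['fx'],0,c['cx']],[0,c['fy'],c['cy']],[0,0,1]])
    dist=np.array(c.get('distortion',c.get('dist',[0,0,0,0,0])),float)
    q=cv2.undistortPoints(uv[:,None],K,dist)[:,0]
    return T[:3,3],np.c_[q[:,0],-q[:,1],-np.ones(len(q))]@T[:3,:3].T
def onz(n,uv,z,st=None):
    o,d=ray(n,uv,st); return o+d*((z-o[2])/d[:,2])[:,None]
def bydepth(n,uv,D,st=None):
    o,d=ray(n,uv,st); uv=np.atleast_2d(uv).astype(int); return o+d*D[uv[:,1],uv[:,0]][:,None]
E
python3 - <<'E'
from h import *
for n in('side','top','wrist'): print(n,get_calibration(n))
print(manip.state())
snap('side','side0');snap('top','top0')
E
```

```text
pics
side {'fx': 420.24592496662007, 'fy': 420.24592496662007, 'cx': 279.3864879732219, 'cy': 205.52201069779375, 'xyz': array([ 0.44293874, -0.80694743,  1.00267252]), 'orientation': array([ 0.73884748, -0.04002224, -0.15656022])}
top {'fx': 414.7078491622338, 'fy': 414.7078491622338, 'cx': 283.7319776666162, 'cy': 203.82461847502717, 'xyz': array([ 0.45792249, -0.01255752,  1.52886155]), 'orientation': array([ 0.06578747, -0.05671852, -1.58971133])}
wrist {'fx': 310.01656746859436, 'fy': 310.01656746859436, 'cx': 282.3002773804, 'cy': 206.5816071840943, 'T_tool_cam': array([[ 5.43188976e-04,  9.72423136e-01,  2.33222962e-01,
         6.67135864e-02],
       [ 9.99997700e-01, -1.01207274e-03,  1.89078817e-03,
        -3.58190698e-04],
       [ 2.07468476e-03,  2.33221398e-01, -9.72421449e-01,
        -1.78804941e-01],
       [ 0.00000000e+00,  0.00000000e+00,  0.00000000e+00,
         1.00000000e+00]])}
{'t': 0.0, 'joints': array([ 9.80536739e-01,  2.07409322e-01,  1.54289980e+00, -1.19059508e-05,
        1.39351191e+00, -1.50510702e-01]), 'joint_vel': array([-0.00208706,  0.00027473, -0.00137745,  0.00022189, -0.00019437,
       -0.00051258]), 'joint_torque': array([-6.92412050e-04, -3.70875049e+01, -2.81416672e+01,  6.99252379e-02,
        3.60208517e-02, -1.94578352e-04]), 'position': array([0.24435985, 0.51962151, 0.20432257]), 'orientation': array([-0.68502648, -3.06518084,  0.0032688 ]), 'force': array([0.06524669, 0.33393503, 1.10774065]), 'torque': array([-0.04176694, -0.00919047, -0.00149246]), 'width': 0.9992999825655756}
```

View pics/side0.png

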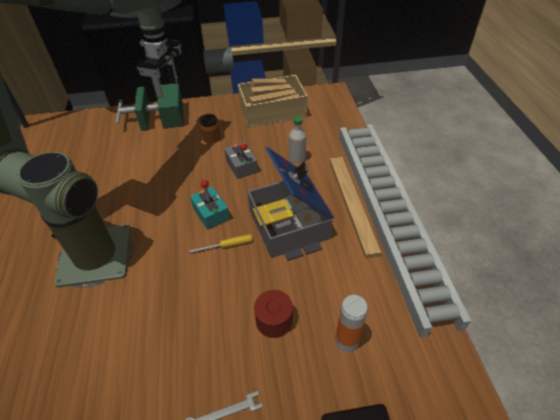

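View pics/top0.png

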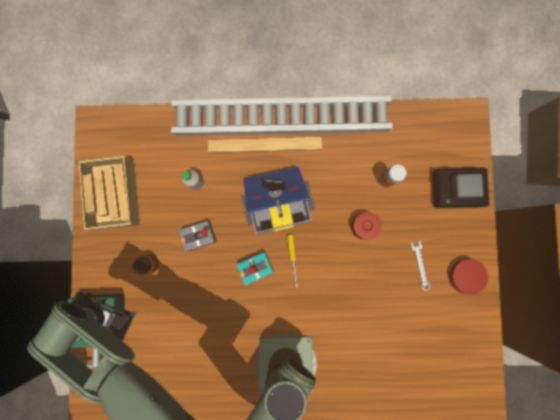

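Run:
```python
from h import *
p=np.load('pics/top0.npz')['p'];q=np.load('pics/side0.npz')['p']
a=cv2.resize(p[160:260,170:320],None,fx=5,fy=5,interpolation=cv2.INTER_CUBIC)
b=cv2.resize(q[130:270,210:350],None,fx=4,fy=4,interpolation=cv2.INTER_CUBIC)
cv2.imwrite('pics/a.png',a[:,:,::-1]);cv2.imwrite('pics/b.png',b[:,:,::-1])
```

```text
(no output)
```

View pics/a.png

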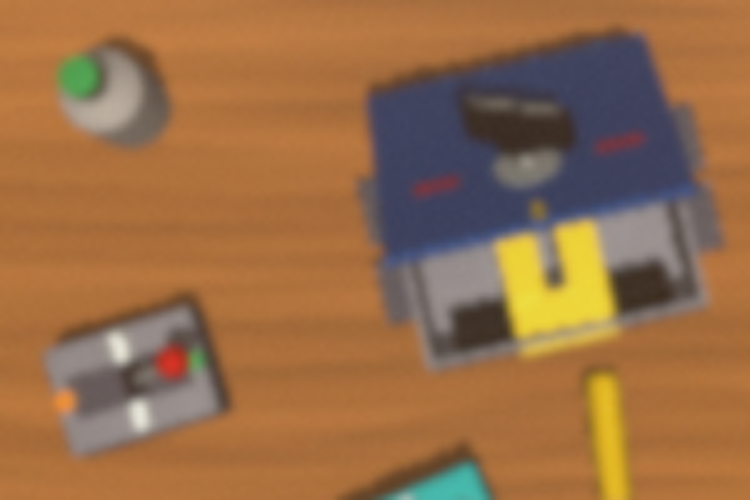

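View pics/b.png

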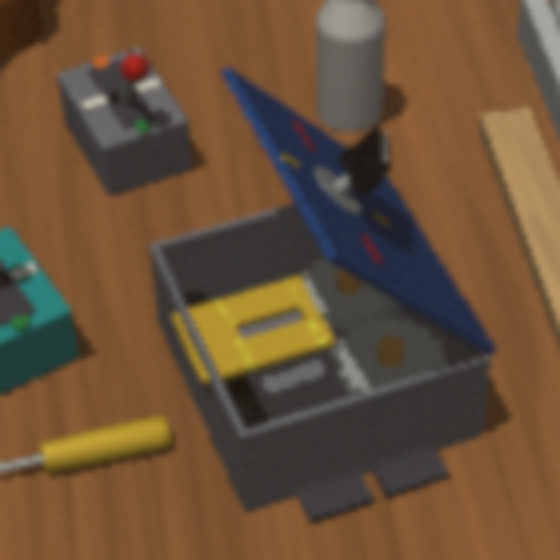

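Run:
```python
from h import *
t=lambda l:np.array([[170+(x+.5)/5-.5,160+(y+.5)/5-.5] for x,y in l])
s=lambda l:np.array([[210+(x+.5)/4-.5,130+(y+.5)/4-.5] for x,y in l])
np.set_printoptions(precision=4,suppress=True)
print('top orange green w w',onz('top',t([(65,402),(198,357),(119,347),(140,416)]),.06))
print('box corners top',onz('top',t([(45,352),(185,300),(228,408),(80,455)]),.06))
print('side orange green w w',onz('side',s([(101,62),(143,125),(150,81),(93,103)]),.06))
def tri(a,b):
    o1,d1=ray('top',a);o2,d2=ray('side',b);d1=d1[0];d2=d2[0]
    k=np.linalg.lstsq(np.c_[d1,-d2],o2-o1,rcond=None)[0]
    P,Q=o1+k[0]*d1,o2+k[1]*d2; return (P+Q)/2,np.linalg.norm(P-Q)
print('ball',tri(t([(173,363)]),s([(134,67)])))
print('front case corners top',onz('top',t([(432,365),(708,300)]),.09))
print('front case corners side',onz('side',s([(156,246),(244,432)]),.09))
print('hinge top',onz('top',t([(370,92),(640,36)]),.098))
print('hinge side',onz('side',s([(490,352)]),.094))
print('edge L',tri(t([(388,262)]),s([(226,72)])),'edge R',tri(t([(692,188)]),s([(335,262)])))
print('stud',tri(t([(522,105)]),s([(383,150)])))
print('red',tri(t([(437,187)]),s([(303,135)])),tri(t([(622,145)]),s([(371,248)])))
print('driver tip/handle',onz('top',[(296,286),(291,237)],.02), 'bottle',onz('top',[(186,176)],.17))
```

```text
top orange green w w [[0.4514 0.3547 0.06  ]
 [0.4813 0.2604 0.06  ]
 [0.4895 0.3163 0.06  ]
 [0.4405 0.3016 0.06  ]]
box corners top [[0.487  0.3688 0.06  ]
 [0.5219 0.2694 0.06  ]
 [0.445  0.2394 0.06  ]
 [0.414  0.3441 0.06  ]]
side orange green w w [[0.4506 0.3541 0.06  ]
 [0.4785 0.2651 0.06  ]
 [0.4903 0.3209 0.06  ]
 [0.4392 0.3008 0.06  ]]
ball (array([0.4764, 0.2657, 0.1227]), np.float64(0.00047073128727535715))
front case corners top [[ 0.4721  0.0926  0.09  ]
 [ 0.5134 -0.0995  0.09  ]]
front case corners side [[ 0.473   0.0919  0.09  ]
 [ 0.5135 -0.0965  0.09  ]]
hinge top [[ 0.6624  0.1325  0.098 ]
 [ 0.6979 -0.0562  0.098 ]]
hinge side [[ 0.6958 -0.0583  0.094 ]]
edge L (array([0.5353, 0.1083, 0.2378]), np.float64(9.052424570061882e-05)) edge R (array([ 0.5785, -0.0826,  0.2328]), np.float64(0.00036094075320943007))
stud (array([0.6326, 0.0235, 0.2246]), np.float64(0.0028399387660548686))
red (array([0.5855, 0.08  , 0.1955]), np.float64(0.0006098902887310753)) (array([ 0.6108, -0.0401,  0.1966]), np.float64(0.0005430971244622675))
driver tip/handle [[ 0.2786 -0.0433  0.02  ]
 [ 0.4544 -0.029   0.02  ]] bottle [[0.6627 0.3158 0.17  ]]
```

```bash
cat >> h.py <<'E'
np.set_printoptions(precision=2,suppress=True)
def down(ydir):
    z=np.array([0,0,-1.]);y=np.array([*ydir,0.]);y/=np.linalg.norm(y);return np.c_[np.cross(y,z),y,z]
def go(pos,Rm,cur=None):
    s=manip.state(); p,Rc=(s['position'],R.from_rotvec(s['orientation']).as_matrix()) if cur is None else cur
    print('shift cm',Rc.T@(np.array(pos)-p)*100,'turn deg',np.degrees(R.from_matrix(Rc.T@Rm).as_rotvec()))
E
python3 - <<'E'
from h import *
Rc=down((-.295,.955))
go((.4764,.2657,.205),Rc); go((.4764,.2657,.107),Rc)
E
```

```text
shift cm [-31.8  -13.1   -0.04] turn deg [ -0.1   -0.06 -42.36]
shift cm [-31.81 -13.08   9.76] turn deg [ -0.1   -0.06 -42.36]
```

Emit:
move_arm(rows=[-31.8,-13.1,0,0,0,-42.4,7,-31.8,-13.1,0,0,0,-42.4,7,-31.8,-13.1,0,0,0,-42.4,7,-31.8,-13.1,0,0,0,-42.4,7,-31.8,-13.1,0,0,0,-42.4,7,-31.8,-13.1,0,0,0,-42.4,7,-31.8,-13.1,0,0,0,-42.4,7,-31.8,-13.1,0,0,0,-42.4,7,-31.8,-13.1,0,0,0,-42.4,7,-31.8,-13.1,0,0,0,-42.4,7,-31.8,-13.1,0,0,0,-42.4,7])

```text
t: 1.02
position: [0.4774, 0.2649, 0.2048]
orientation: [0.464, -3.106, -0.0]
force: [-1.1, -0.7, 0.1]
width: 0.744
```

Run:
```python
from h import *
s=manip.state();print(s['joints'],s['position'])
Rc=down((-.295,.955))
go((.4764,.2657,.109),Rc); go((.466,.3075,.109),Rc)
snap('wrist','w1')
```

```text
[ 0.35  0.15  1.61  0.    1.38 -1.52] [0.48 0.26 0.2 ]
shift cm [0.06 0.11 9.58] turn deg [ 0.02 -0.07 -0.18]
shift cm [-0.16  4.41  9.58] turn deg [ 0.02 -0.07 -0.18]
```

View pics/w1.png

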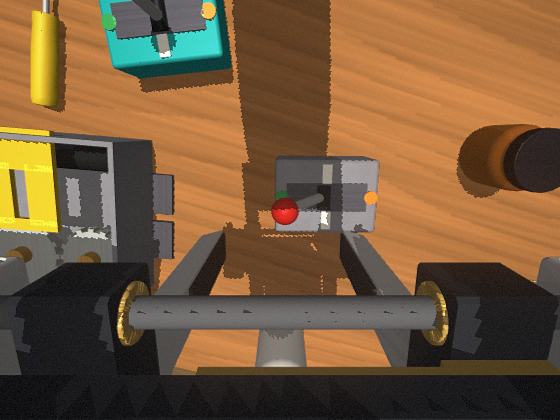

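Emit:
move_arm(rows=[0.1,0.1,4,0,0,0,7,0.1,0.1,8,0,0,0,6,0.1,0.1,9.6,0,0,0,4,0.1,0.1,9.6,0,0,0,2.8,0.1,0.1,9.6,0,0,0,2.8,0.1,0.1,9.6,0,0,0,2.8,0.1,0.1,9.6,0,0,0,2.8], newtons=15)

```text
t: 1.65
position: [0.477, 0.2683, 0.1119]
orientation: [-0.471, 3.102, 0.002]
force: [0.6, -0.2, -0.0]
width: 0.358
```

Run:
```python
from h import *
Rc=down((-.295,.955))
go((.466,.3075,.109),Rc)
snap('wrist','w2')
```

```text
shift cm [-0.11  4.07  0.29] turn deg [0.02 0.26 0.1 ]
```

View pics/w2.png

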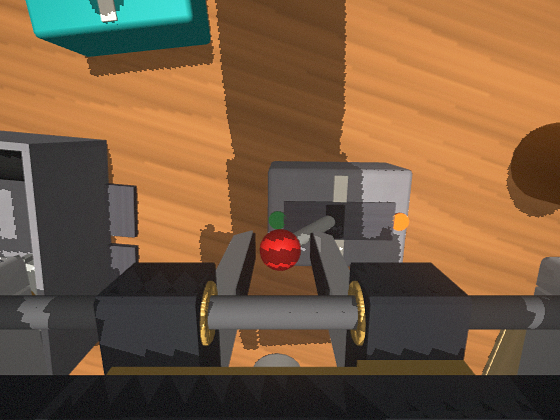

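Emit:
move_arm(rows=[-0.1,0,0.2,0,0,0,2.7,-0.1,0.8,0.2,0,0,0,2.7,-0.1,1.6,0.2,0,0,0,2.7,-0.1,2.4,0.2,0,0,0,2.7,-0.1,3.2,0.2,0,0,0,2.7,-0.1,4.1,0.2,0,0,0,2.7,-0.1,4.1,0.2,0,0,0,2.7,-0.1,4.1,0.2,0,0,0,2.7])

```text
t: 2.37
position: [0.4697, 0.2962, 0.1121]
orientation: [-0.471, 3.1, -0.035]
force: [2.2, -31.3, 20.8]
width: 0.748
```

Run:
```python
from h import *
Rc=down((-.295,.955))
go((.466,.3075,.109),Rc)
snap('wrist','w3')
```

```text
shift cm [0.02 1.2  0.29] turn deg [-1.33  0.15  0.13]
```

View pics/w3.png

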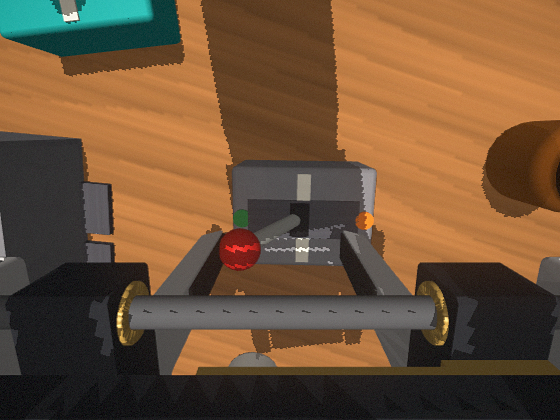

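Run:
```python
from h import *
q,d=snap('side','s3');print(manip.state()['force'],manip.state()['width'],manip.state()['position'])
b=cv2.resize(q[70:210,170:310],None,fx=4,fy=4,interpolation=cv2.INTER_CUBIC)
cv2.imwrite('pics/s3c.png',b[:,:,::-1])
```

```text
[  2.32 -30.16  20.42] 0.7363699902540499 [0.47 0.3  0.11]
```

View pics/s3c.png

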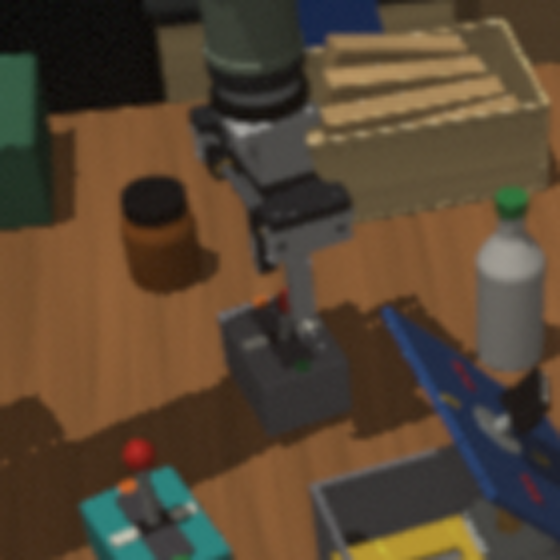

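```bash
cat >> h.py <<'E'
def proj(n,P,st=None):
    c,T=camT(n,st);P=np.atleast_2d(P);q=(P-T[:3,3])@T[:3,:3];return np.c_[c['cx']+c['fx']*q[:,0]/-q[:,2],c['cy']-c['fy']*q[:,1]/-q[:,2]]
E
python3 - <<'E'
from h import *
s=manip.state();Rc=R.from_rotvec(s['orientation']).as_matrix()
for y in(-.037,.037):
  P=s['position']+Rc@np.array([0,y,0]);print(P,proj('side',P),(proj('side',P)-[170,70])*4, proj('wrist',P,s))
print((proj('side',[.4764,.2657,.1227])-[170,70])*4,proj('wrist',[.4764,.2657,.1227],s))
for a in(.55,.4,.3):print(a,proj('wrist',[.466+.085*np.sin(a)*.295,.3075-.085*np.sin(a)*.955,.05+.085*np.cos(a)],s))
E
```

```text
[0.48 0.26 0.11] [[244.94 149.51]] [[299.75 318.04]] [[223.07 245.44]]
[0.46 0.33 0.11] [[236.39 137.29]] [[265.57 269.15]] [[344.16 245.59]]
[[292.82 305.46]] [[230.02 247.17]]
0.55 [[227.86 250.88]]
0.4 [[245.88 254.98]]
0.3 [[259.54 257.19]]
```

Emit:
move_arm(rows=[0,0,0,0,0,0,2.7,0,0,0,0,0,0,2.7,0,0,0,0,0,0,2.7,0,0,0,0,0,0,2.7])

```text
t: 2.8
position: [0.4699, 0.2957, 0.1122]
orientation: [-0.47, 3.1, -0.035]
force: [2.1, -30.0, 21.4]
width: 0.73
```

Run:
```python
from h import *
s=manip.state();print(s['width'],s['position'],s['force'])
snap('wrist','w4')
for a in(.55,.4,.3,0,-.55):print(a,proj('wrist',[.466+.085*np.sin(a)*.295,.3075-.085*np.sin(a)*.955,.05+.085*np.cos(a)],s))
```

```text
0.7299197735798285 [0.47 0.3  0.11] [  2.08 -29.96  21.38]
0.55 [[228.27 250.87]]
0.4 [[246.3  254.95]]
0.3 [[259.97 257.15]]
0 [[305.82 260.45]]
-0.55 [[382.19 252.57]]
```

View pics/w4.png

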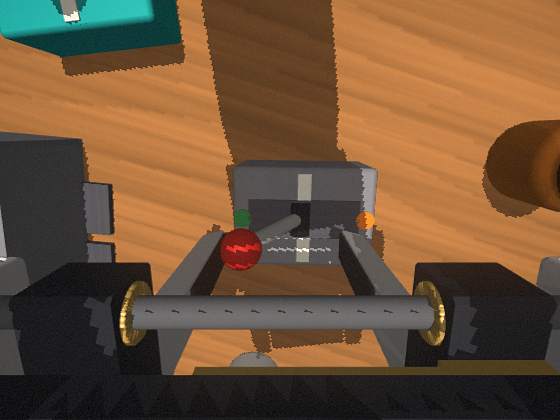

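Run:
```python
from h import *
s=manip.state();d=np.load('pics/w4.npz')['d'];p=np.load('pics/w4.npz')['p']
pts=[(240,240),(240,250),(240,262),(215,234),(220,236),(205,250),(200,270),(345,236),(355,245),(243,219),(366,219),(304,180),(270,235),(290,220)]
for q in pts: print(q,p[q[1],q[0]],np.round(bydepth('wrist',[q],d,s)[0],3))
b=cv2.resize(p[150:290,150:410],None,fx=3,fy=3,interpolation=cv2.INTER_CUBIC)
cv2.imwrite('pics/w4c.png',b[:,:,::-1])
```

```text
(240, 240) [124  31  27] [0.47 0.27 0.13]
(240, 250) [176  41  34] [0.47 0.27 0.14]
(240, 262) [123  27  19] [0.48 0.27 0.14]
(215, 234) [100  93  90] [0.47 0.26 0.12]
(220, 236) [86 79 73] [0.47 0.26 0.12]
(205, 250) [98 91 86] [0.47 0.26 0.14]
(200, 270) [85 80 75] [0.47 0.26 0.17]
(345, 236) [97 94 90] [0.45 0.33 0.12]
(355, 245) [91 86 83] [0.45 0.33 0.14]
(243, 219) [45 88 41] [0.48 0.26 0.06]
(366, 219) [193  99  33] [0.45 0.35 0.06]
(304, 180) [158 150 138] [0.43 0.3  0.06]
(270, 235) [92 90 83] [0.47 0.29 0.1 ]
(290, 220) [89 87 82] [0.46 0.3  0.08]
```

View pics/w4c.png

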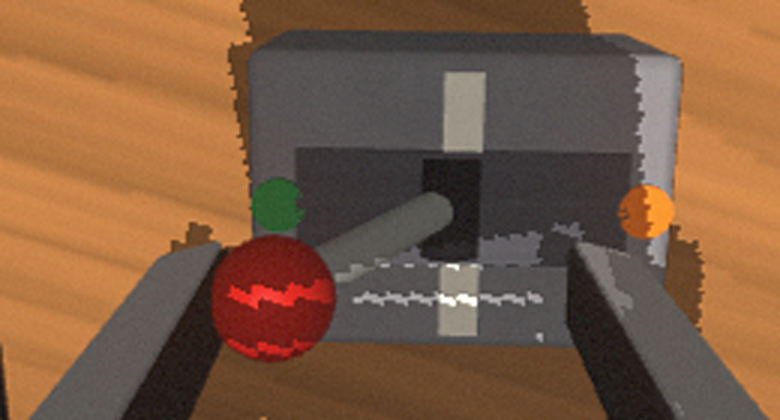

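Run:
```python
from h import *
s=manip.state();print(s['torque'],s['joint_torque'],s['joints'])
d=np.load('pics/w4.npz')['d'];p=np.load('pics/w4.npz')['p']
def fit(f,st):
    z=np.load(f);p=z['p'].astype(int);m=(p[...,0]>90)&(p[...,0]>2.2*p[...,1])&(p[...,0]>2.2*p[...,2]);v,u=np.where(m)
    k=(v>180)&(v<300)&(u>150)&(u<420);P=bydepth('wrist',np.c_[u[k],v[k]],z['d'],st)
    from scipy.optimize import least_squares
    r=least_squares(lambda c:np.linalg.norm(P-c,axis=1)-.012,P.mean(0)-[0,0,.01],loss='soft_l1',f_scale=.001);print(f,len(P),np.round(r.x,4))
np.set_printoptions(precision=4)
fit('pics/w4.npz',s)
```

```text
[-6.32 -0.65 -0.22] [ 15.04 -27.02 -22.74   9.37  -3.51  -0.17] [ 0.42  0.26  1.68 -0.02  1.2  -1.44]
pics/w4.npz 1347 [0.4745 0.2718 0.1253]
```

Emit:
move_arm(rows=[0,-2,0,0,0,0,5.5,0,-4.3,0,0,0,0,5,0,-4.3,0,0,0,0,4,0,-4.3,0,0,0,0,3,0,-4.3,0,0,0,0,2,0,-4.3,0,0,0,0,2,0,-4.3,0,0,0,0,2,0,-4.3,0,0,0,0,2,0,-4.3,0,0,0,0,2], newtons=20)

```text
t: 3.6
position: [0.4766, 0.2675, 0.1076]
orientation: [-0.471, 3.106, 0.005]
force: [-2.1, 5.6, 1.0]
width: 0.263
```

Run:
```python
from h import *
s=manip.state();print(s['width'],s['position'],s['force'])
snap('wrist','w5')
for a in(.55,.4,.3,.2,.1,0):
  P=[.466+.085*np.sin(a)*.295,.3075-.085*np.sin(a)*.955,.05+.085*np.cos(a)-.013];go(P,down((-.295,.955)))
```

```text
0.2629823468053905 [0.48 0.27 0.11] [-2.11  5.61  1.02]
shift cm [-0.17 -0.31 -0.19] turn deg [0.18 0.04 0.07]
shift cm [-0.17  0.82 -0.77] turn deg [0.18 0.04 0.07]
shift cm [-0.17  1.62 -1.06] turn deg [0.18 0.04 0.07]
shift cm [-0.17  2.44 -1.26] turn deg [0.18 0.04 0.07]
shift cm [-0.17  3.28 -1.39] turn deg [0.18 0.04 0.07]
shift cm [-0.17  4.13 -1.43] turn deg [0.18 0.04 0.07]
```

View pics/w5.png

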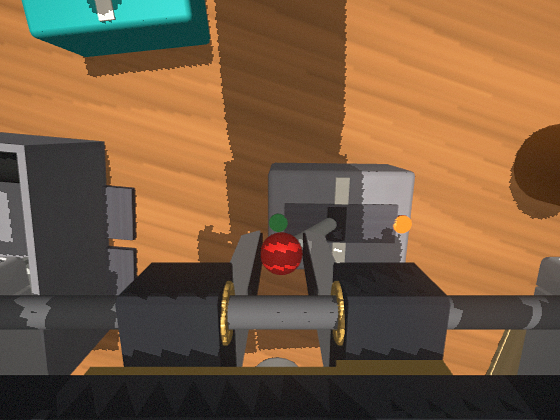

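Emit:
move_arm(rows=[-0.1,0.6,-0.3,0,0,0,2,-0.1,1.2,-0.6,0,0,0,2,-0.1,1.8,-0.8,0,0,0,2])

```text
t: 3.9
position: [0.4739, 0.2759, 0.1136]
orientation: [0.474, -3.105, 0.026]
force: [8.8, -20.5, -7.0]
width: 0.24
```

Run:
```python
from h import *
s=manip.state();print(s['width'],s['position'],s['force'])
snap('wrist','w6')
for a in(.55,.4,.3,.2,.1,0):
  P=[.466+.085*np.sin(a)*.295,.3075-.085*np.sin(a)*.955,.05+.085*np.cos(a)-.013];go(P,down((-.295,.955)))
```

```text
0.23989232210383923 [0.47 0.28 0.11] [  8.83 -20.48  -6.96]
shift cm [-0.18 -1.21  0.46] turn deg [-0.95 -0.18  0.19]
shift cm [-0.18 -0.08 -0.15] turn deg [-0.95 -0.18  0.19]
shift cm [-0.18  0.71 -0.45] turn deg [-0.95 -0.18  0.19]
shift cm [-0.18  1.53 -0.67] turn deg [-0.95 -0.18  0.19]
shift cm [-0.19  2.37 -0.81] turn deg [-0.95 -0.18  0.19]
shift cm [-0.19  3.21 -0.87] turn deg [-0.95 -0.18  0.19]
```

View pics/w6.png

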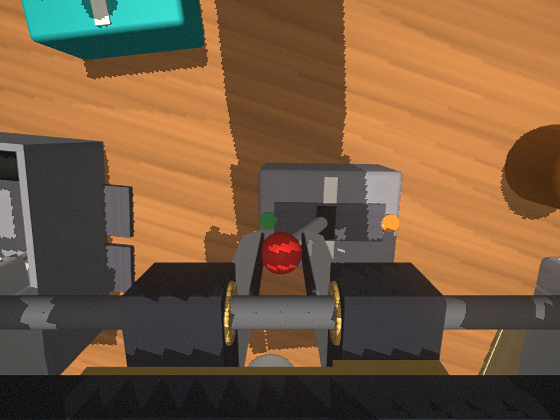

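Emit:
move_arm(rows=[-0.2,0.7,-0.3,0,0,0,2,-0.2,1.3,-0.5,0,0,0,2,-0.2,1.9,-0.6,0,0,0,2])

```text
t: 4.2
position: [0.4683, 0.2979, 0.1203]
orientation: [0.468, -3.102, 0.012]
force: [-1.7, -3.5, 2.8]
width: 0.244
```

Run:
```python
from h import *
s=manip.state();print(s['width'],s['position'],s['force'])
snap('wrist','w7')
for a in(.2,0):
  P=[.466+.085*np.sin(a)*.295,.3075-.085*np.sin(a)*.955,.05+.085*np.cos(a)-.013];go(P,down((-.295,.955)))
```

```text
0.24410669643948968 [0.47 0.3  0.12] [-1.7  -3.48  2.79]
shift cm [-0.05 -0.93  0.06] turn deg [-0.22 -0.26  0.04]
shift cm [-0.05  0.76 -0.11] turn deg [-0.22 -0.26  0.04]
```

View pics/w7.png

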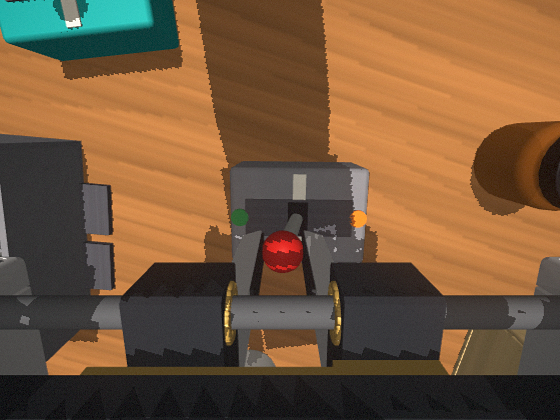

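Passed the bump; the ball leans slightly still. Finish the last 7 mm, then open.

Emit:
move_arm(rows=[-0.1,0.4,-0.1,0,0,0,2,-0.1,0.7,-0.1,0,0,0,2,-0.1,0.7,-0.1,0,0,0,2,-0.1,0.7,-0.1,0,0,0,3,-0.1,0.7,-0.1,0,0,0,4,-0.1,0.7,-0.1,0,0,0,5,-0.1,0.7,-0.1,0,0,0,6,-0.1,0.7,-0.1,0,0,0,6])

```text
t: 4.92
position: [0.4684, 0.3089, 0.1228]
orientation: [-0.47, 3.105, 0.001]
force: [0.1, -0.0, -0.6]
width: 0.559
```

Run:
```python
from h import *
s=manip.state();print(s['width'],s['position'],s['force'])
z=snap('wrist','w8')
from scipy.optimize import least_squares
p=z[0].astype(int);m=(p[...,0]>90)&(p[...,0]>2.2*p[...,1])&(p[...,0]>2.2*p[...,2]);v,u=np.where(m)
k=(v>180)&(v<300)&(u>150)&(u<420);P=bydepth('wrist',np.c_[u[k],v[k]],z[1],s)
r=least_squares(lambda c:np.linalg.norm(P-c,axis=1)-.012,P.mean(0)-[0,0,.01],loss='soft_l1',f_scale=.001).x
print(np.round(r,4),np.dot(r[:2]-[.466,.3075],[.295,-.955])/.085)
```

```text
0.5588837430250064 [0.47 0.31 0.12] [ 0.13 -0.05 -0.6 ]
[0.46 0.31 0.13] -0.01774483763116442
```

View pics/w8.png

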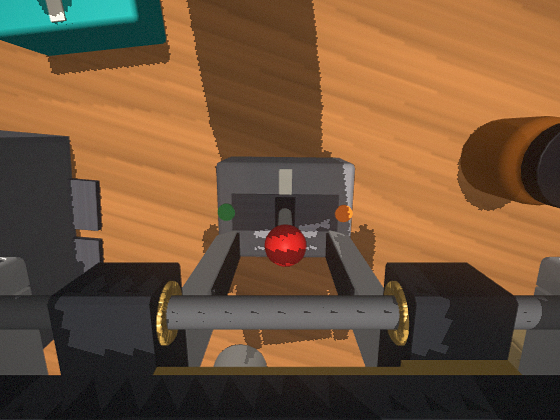

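```bash
cat >> h.py <<'E'
H=np.array([.6795,.037]);CX=np.array([.978,.209]);CY=np.array([-.209,.978])
def case(x,z,y=0): # x from hinge
    return np.r_[H+CX*x+CY*y,z]
def cov(th,r,h=.008): return case(-r*np.cos(th)+h*np.sin(th),.09+r*np.sin(th)+h*np.cos(th))
E
python3 - <<'E'
from h import *
Rt=down(CY)
s=manip.state();p=s['position'].copy();p[2]=.30;go(p,Rt)
q=cov(.8,.183,.033);print(q);q2=q.copy();q2[2]=.30;go(q2,Rt)
E
```

```text
shift cm [ -0.02   0.   -17.73] turn deg [0.02 0.05 5.14]
[0.58 0.02 0.24]
shift cm [ -1.81 -31.28 -17.74] turn deg [0.02 0.05 5.14]
```

Emit:
move_arm(rows=[0,0,-4,0,0,0,6,0,0,-8,0,0,0,6,0,0,-12,0,0,0,3,0,-1,-16,0,0,5,0,-0.5,-5,-17.7,0,0,5,0,-1,-9,-17.7,0,0,5,0,-1,-13,-17.7,0,0,5,0,-1,-17,-17.7,0,0,5,0,-1,-21,-17.7,0,0,5,0,-1.5,-25,-17.7,0,0,5,0,-1.8,-29,-17.7,0,0,5,0,-1.8,-31.3,-17.7,0,0,5,0])

```text
t: 5.97
position: [0.5789, 0.0109, 0.2994]
orientation: [-0.329, 3.123, -0.002]
force: [-0.3, 0.2, -0.4]
width: 0.004
```

Run:
```python
from h import *
s=manip.state();print(s['width'],s['position'],s['force'])
snap('wrist','w9');p,d=snap('side','s9')
b=cv2.resize(p[70:270,170:370],None,fx=3,fy=3,interpolation=cv2.INTER_CUBIC);cv2.imwrite('pics/s9c.png',b[:,:,::-1])
go(cov(.8,.183,.033),down(CY));go(cov(.8,.183,.008),down(CY))
```

```text
0.00399425283769684 [0.58 0.01 0.3 ] [-0.31  0.21 -0.44]
shift cm [-0.03  0.44  5.48] turn deg [-0.06 -0.01 -0.18]
shift cm [1.77 0.44 7.22] turn deg [-0.06 -0.01 -0.18]
```

View pics/w9.png

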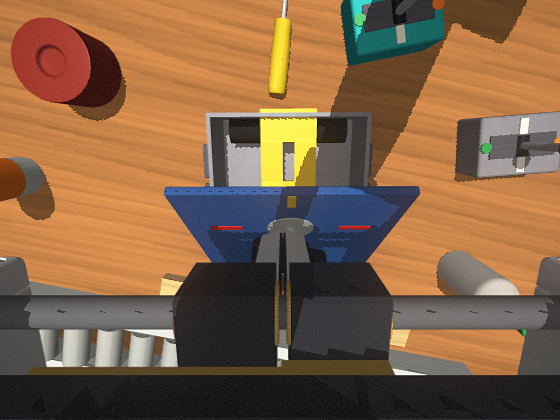

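View pics/s9c.png

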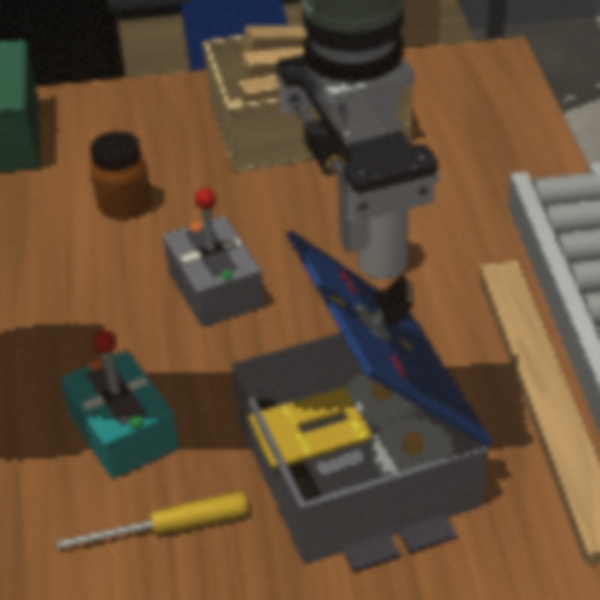

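Emit:
move_arm(rows=[0,0.4,3,0,0,0,0,0,0.4,5.4,0,0,0,0,0.6,0.4,6,0,0,0,0,1.2,0.4,6.6,0,0,0,0,1.2,0.4,6.6,0,0,0,0])

```text
t: 6.48
position: [0.5636, 0.017, 0.233]
orientation: [0.335, -3.122, -0.001]
force: [0.1, -0.6, -0.5]
width: 0.005
```

Run:
```python
from h import *
s=manip.state();print(s['width'],s['position'],s['force'])
p,d=snap('side','s10')
b=cv2.resize(p[70:270,170:370],None,fx=3,fy=3,interpolation=cv2.INTER_CUBIC);cv2.imwrite('pics/s10c.png',b[:,:,::-1])
for th in(.8,.65,.5,.35,.2,.1,0): go(cov(th,.183,.008),down(CY))
```

```text
0.0048576236231804605 [0.56 0.02 0.23] [ 0.12 -0.6  -0.53]
shift cm [ 0.5  -0.42  0.73] turn deg [-0.01 -0.    0.18]
shift cm [ 2.41 -0.42  2.7 ] turn deg [-0.01 -0.    0.18]
shift cm [ 4.   -0.41  4.94] turn deg [-0.01 -0.    0.18]
shift cm [ 5.24 -0.41  7.39] turn deg [-0.01 -0.    0.18]
shift cm [ 6.1  -0.41  9.99] turn deg [-0.01 -0.    0.18]
shift cm [ 6.46 -0.4  11.79] turn deg [-0.01 -0.    0.18]
shift cm [ 6.63 -0.4  13.61] turn deg [-0.01 -0.    0.18]
```

View pics/s10c.png

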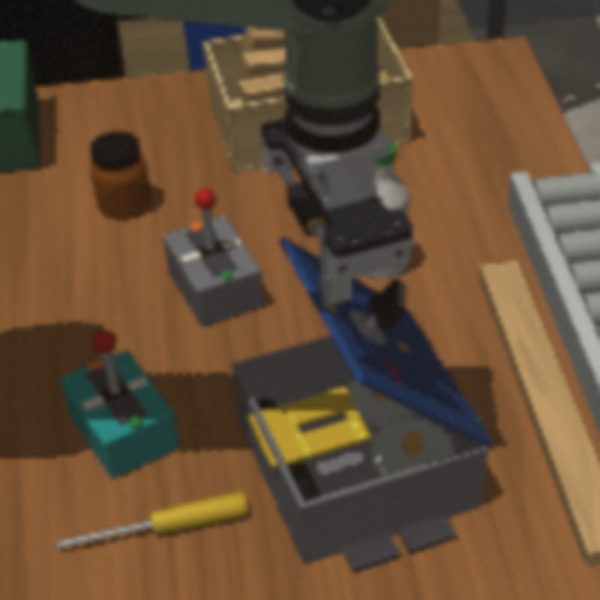

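Emit:
move_arm(rows=[0.5,-0.2,0.7,0,0,0,0,1.2,-0.4,1.4,0,0,0,0,1.8,-0.4,2.1,0,0,0,0,2.4,-0.4,2.7,0,0,0,0,3,-0.4,3.4,0,0,0,0])

```text
t: 6.95
position: [0.5363, 0.0057, 0.1991]
orientation: [-0.333, 3.123, -0.001]
force: [1.8, 0.1, -0.1]
width: 0.005
```

Run:
```python
from h import *
s=manip.state();print(s['width'],s['position'],s['force'])
p,d=snap('side','s11')
b=cv2.resize(p[70:270,170:370],None,fx=3,fy=3,interpolation=cv2.INTER_CUBIC);cv2.imwrite('pics/s11c.png',b[:,:,::-1])
for th in(.65,.5,.35,.2,.1,0): go(cov(th,.183,.008),down(CY))
```

```text
0.00502660906248597 [0.54 0.01 0.2 ] [ 1.75  0.07 -0.11]
shift cm [-0.8   0.02 -1.01] turn deg [ 0.04 -0.22  0.12]
shift cm [0.78 0.02 1.24] turn deg [ 0.04 -0.22  0.12]
shift cm [2.01 0.02 3.69] turn deg [ 0.04 -0.22  0.12]
shift cm [2.86 0.02 6.3 ] turn deg [ 0.04 -0.22  0.12]
shift cm [3.21 0.02 8.1 ] turn deg [ 0.04 -0.22  0.12]
shift cm [3.37 0.02 9.92] turn deg [ 0.04 -0.22  0.12]
```

View pics/s11c.png

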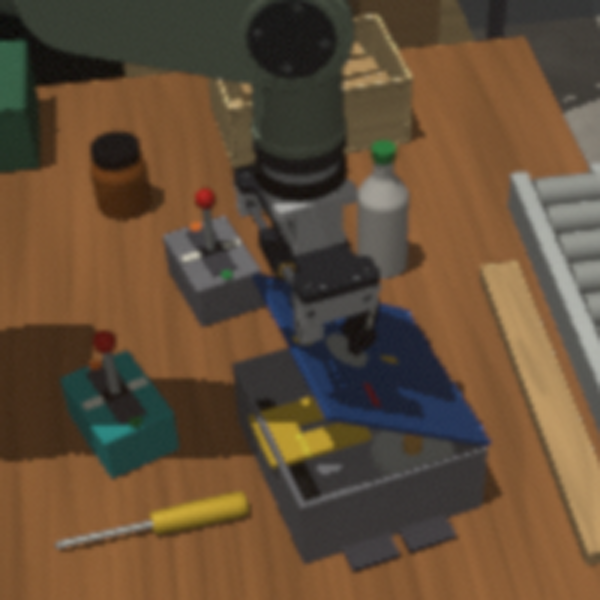

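Emit:
move_arm(rows=[0.6,0,0.8,0,0,0,0,1.1,0,1.7,0,0,0,0,1.6,0,2.6,0,0,0,0,2,0,3.6,0,0,0,0,2.4,0,4.7,0,0,0,0,2.7,0,5.8,0,0,0,0,3,0,6.9,0,0,0,0,3.2,0,8,0,0,0,0,3.3,0,9,0,0,0,0,3.4,0,9.8,0,0,0,0,3.4,0,10.1,0,0,0,0,3.4,0,10.1,0,0,0,0])

```text
t: 8.0
position: [0.5033, -0.0011, 0.0984]
orientation: [0.334, -3.123, -0.0]
force: [-0.6, -0.0, -0.3]
width: 0.007
```

Run:
```python
from h import *
s=manip.state();print(s['width'],s['position'],s['force'])
p,d=snap('side','s12')
b=cv2.resize(p[70:270,170:370],None,fx=3,fy=3,interpolation=cv2.INTER_CUBIC);cv2.imwrite('pics/s12c.png',b[:,:,::-1])
```

```text
0.006895974833361016 [ 0.5 -0.   0.1] [-0.59 -0.03 -0.25]
```

View pics/s12c.png

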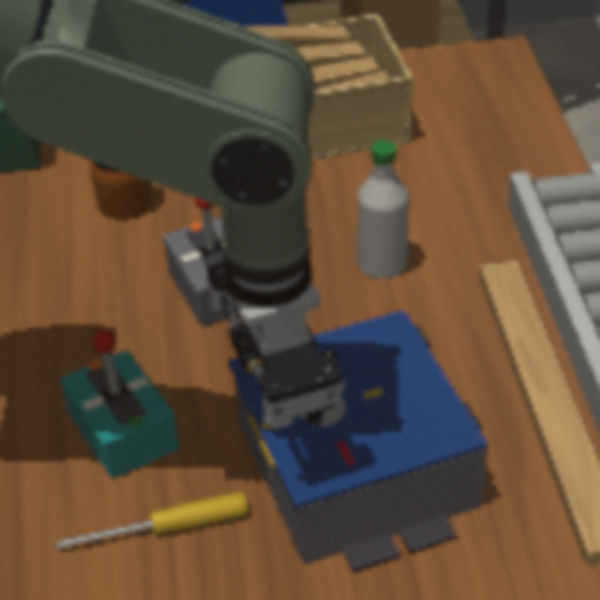

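Emit:
move_arm(rows=[0,0,0.3,0,0,0,0,0,0,0.6,0,0,0,0,0,0,0.6,0,0,0,0])

```text
t: 8.3
position: [0.504, -0.0011, 0.0979]
orientation: [0.335, -3.123, 0.0]
force: [-13.7, 2.2, 33.0]
width: 0.004
```

Run:
```python
from h import *
go(case(-.05,.28),down(CY))
```

```text
shift cm [-12.95   0.02 -18.22] turn deg [-0.01 -0.03  0.18]
```

Emit:
move_arm(rows=[0,0,-4,0,0,0,0,0,0,-8,0,0,0,0,0,0,-12,0,0,0,0,-2,0,-15,0,0,0,3,-5,0,-18,0,0,0,6,-9,0,-18.6,0,0,0,9,-13,0,-18.6,0,0,0,9,-13,0,-18.6,0,0,0,9])

```text
t: 8.97
position: [0.636, 0.0274, 0.2752]
orientation: [-0.336, 3.123, 0.002]
force: [-1.2, 0.2, -2.1]
width: 0.322
```

Run:
```python
from h import *
s=manip.state();print(s['width'],s['position'],s['force'])
import json;json.dump([list(s['position']),list(s['orientation'])],open('pics/w13.json','w'))
snap('wrist','w13')
print(proj('wrist',[case(-.13,.144),case(-.195,.098)],s))
```

```text
0.32222558358456005 [0.64 0.03 0.28] [-1.17  0.18 -2.09]
[[284.   112.78]
 [284.16  51.15]]
```

View pics/w13.png

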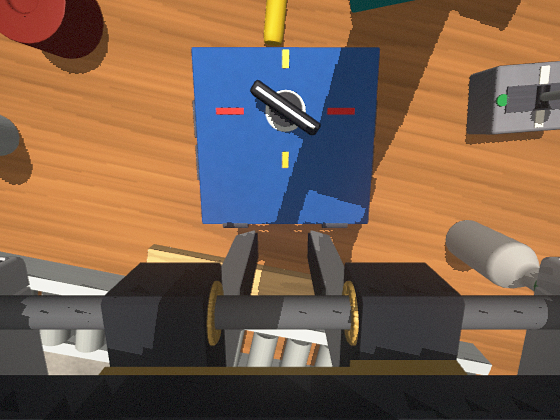

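Run:
```python
from h import *
import json
a=json.load(open('pics/w13.json'));s=dict(position=np.array(a[0]),orientation=np.array(a[1]))
z=np.load('pics/w13.npz');p=z['p'].astype(int);d=z['d']
v,u=np.mgrid[0:420,0:560];P=bydepth('wrist',np.c_[u.ravel(),v.ravel()],d,s)
k=(P[:,2]>.135)&(P[:,2]<.155)&(np.hypot(P[:,0]-.552,P[:,1]-.01)<.06)
Q=P[k];print(k.sum(),'z',np.median(Q[:,2]))
c,sz,ang=cv2.minAreaRect((Q[:,:2]*1000).astype(np.float32));print('rect',c,sz,ang)
w=np.linalg.svd(Q[:,:2]-Q[:,:2].mean(0))[2][0];yaw=np.degrees(np.arctan2(w[1],w[0]));print('yaw wing',yaw,'mean',Q.mean(0)*1000)
for n,sel in(('yellow',(p[...,0]>150)&(p[...,1]>150)&(p[...,2]<80)),('red',(p[...,0]>110)&(p[...,1]<50)&(p[...,2]<60))):
  m=sel.ravel()&(u.ravel()>195)&(u.ravel()<375)&(v.ravel()>48)&(v.ravel()<200)
  X=onz('wrist',np.c_[u.ravel()[m],v.ravel()[m]],.098,s);
  if n=='red': A,B=X[X[:,1]<0.01],X[X[:,1]>0.01]
  else: A,B=X[X[:,0]<.55],X[X[:,0]>.55]
  A=A.mean(0);B=B.mean(0);print(n,A*1000,B*1000,'mid',(A+B)*500,'yaw',np.degrees(np.arctan2(*(B-A)[1::-1])))
print(case(-.13,.144),manip.state()['joints'])
```

```text
1192 z 0.14329431619738386
rect (547.1709594726562, 10.111309051513672) (76.00402069091797, 14.189153671264648) 68.48014068603516
yaw wing -111.3632743741327 mean [547.26   9.72 143.17]
yellow [nan nan nan] [600.21  21.18  98.  ] mid [nan nan nan] yaw nan
red [563.54 -48.13  98.  ] [534.03  69.84  98.  ] mid [548.78  10.86  98.  ] yaw 104.04439416147049
[0.55 0.01 0.14] [-0.09  0.29  1.3   0.    1.56 -1.88]<stdin>:15: RuntimeWarning: Mean of empty slice.
  ret = um.true_divide(
```

Run:
```python
from h import *
a=np.radians(-21.5);Rt=down((np.cos(a),np.sin(a)))
go((.548,.0102,.20),Rt);go((.548,.0102,.128),Rt)
```

```text
shift cm [8.58 0.15 7.53] turn deg [ -0.17  -0.19 123.77]
shift cm [ 8.56  0.14 14.73] turn deg [ -0.17  -0.19 123.77]
```

Emit:
move_arm(rows=[8.6,0.2,6,0,0,124,6,8.6,0.2,6,0,0,124,6,8.6,0.2,6,0,0,124,6,8.6,0.2,6,0,0,124,6,8.6,0.2,6,0,0,124,6,8.6,0.2,6,0,0,124,6,8.6,0.2,6,0,0,124,6,8.6,0.2,6,0,0,124,6,8.6,0.2,6,0,0,124,6,8.6,0.2,6,0,0,124,6,8.6,0.2,6,0,0,124,6,8.6,0.2,6,0,0,124,6])

```text
t: 10.02
position: [0.5445, 0.01, 0.2184]
orientation: [-1.893, -2.507, 0.0]
force: [-0.5, 0.9, 0.5]
width: 0.635
```

Run:
```python
from h import *
a=np.radians(-21.5);Rt=down((np.cos(a),np.sin(a)))
go((.548,.0102,.20),Rt);print(manip.state()['joints'])
```

```text
shift cm [-0.08  0.34  1.84] turn deg [-0.02  0.01 37.39]
[-0.14  0.13  1.6  -0.    1.41 -0.42]
```

Emit:
move_arm(rows=[-0.1,0.3,2,0,0,37.5,6,-0.1,0.3,2,0,0,37.5,6,-0.1,0.3,2,0,0,37.5,6,-0.1,0.3,2,0,0,37.5,6,-0.1,0.3,2,0,0,37.5,6,-0.1,0.3,2,0,0,37.5,6,-0.1,0.3,2,0,0,37.5,6,-0.1,0.3,2,0,0,37.5,6])

```text
t: 10.68
position: [0.5481, 0.0099, 0.1985]
orientation: [-2.592, -1.775, 0.0]
force: [0.7, 0.7, 0.8]
width: 0.639
```

Run:
```python
from h import *
a=np.radians(-21.5);Rt=down((np.cos(a),np.sin(a)))
go((.548,.0102,.128),Rt);print(manip.state()['joints'])
snap('wrist','w14')
```

```text
shift cm [ 0.02 -0.02  7.05] turn deg [-0.01  0.01  0.31]
[-0.14  0.16  1.62 -0.    1.37  0.23]
```

View pics/w14.png

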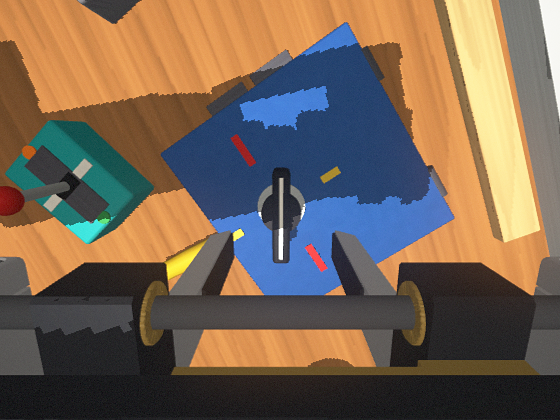

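Emit:
move_arm(rows=[0,0,3,0,0,0,6,0,0,6,0,0,0,5,0,0,7,0,0,0,4,0,0,7,0,0,0,2,0,0,7,0,0,0,0.8,0,0,7,0,0,0,0.8,0,0,7,0,0,0,0.8,0,0,7,0,0,0,0.8,0,0,7,0,0,0,0.8], newtons=40)

```text
t: 11.48
position: [0.5477, 0.0109, 0.1294]
orientation: [-2.59, -1.772, 0.003]
force: [-3.7, 2.1, 4.0]
width: 0.145
```

Run:
```python
from h import *
s=manip.state();print(s['width']*94,s['position'],s['force'],s['torque'])
p,d=snap('side','s15')
b=cv2.resize(p[120:270,200:350],None,fx=4,fy=4,interpolation=cv2.INTER_CUBIC);cv2.imwrite('pics/s15c.png',b[:,:,::-1])
```

```text
13.637634637062005 [0.55 0.01 0.13] [-3.71  2.11  4.01] [ 0.35  1.1  -0.01]
```

View pics/s15c.png

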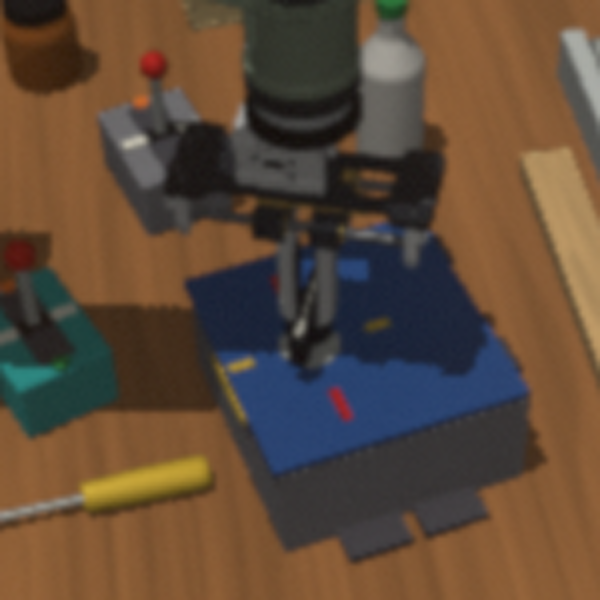

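Emit:
move_arm(rows=[0,0,0,0,0,6,0.8,0,0,0,0,0,12,0.8,0,0,0,0,0,18,0.8,0,0,0,0,0,24,0.8,0,0,0,0,0,30,0.8,0,0,0,0,0,36,0.8,0,0,0,0,0,42,0.8,0,0,0,0,0,48,0.8,0,0,0,0,0,54,0.8,0,0,0,0,0,56,0.8,0,0,0,0,0,56,0.8,0,0,0,0,0,56,0.8])

```text
t: 12.53
position: [0.5476, 0.0109, 0.1292]
orientation: [-3.12, -0.349, 0.005]
force: [-5.4, 1.0, 4.2]
width: 0.143
```

Run:
```python
from h import *
s=manip.state();print(s['width']*94,s['position'],s['force'],s['torque'],s['joints'])
Rc=R.from_rotvec(s['orientation']).as_matrix();print('wing yaw',np.degrees(np.arctan2(Rc[1,0],Rc[0,0])))
p,d=snap('wrist','w16')
```

```text
13.403891292299864 [0.55 0.01 0.13] [-5.38  0.99  4.24] [0.32 1.18 0.02] [-0.14  0.23  1.68  0.    1.23  1.21]
wing yaw 12.777631103811839
```

View pics/w16.png

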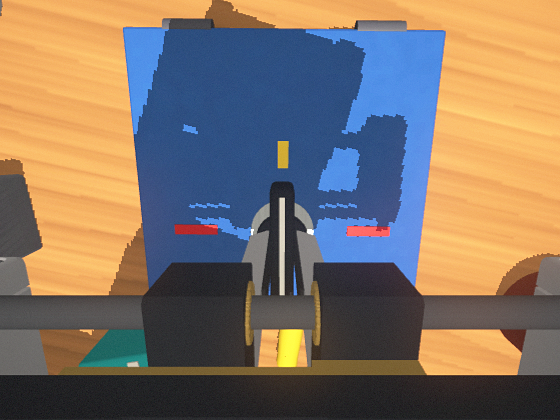

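Emit:
move_arm(rows=[0,0,0.3,0,0,0,0.8,0,0,0.6,0,0,0,0.8,0,0,0.9,0,0,0,0.8,0,0,1.2,0,0,0,0.8,0,0,1.5,0,0,0,0.8,0,0,1.7,0,0,0,0.8,0,0,1.7,0,0,0,0.8,0,0,1.7,0,0,0,0.8])

```text
t: 13.25
position: [0.5478, 0.0109, 0.1143]
orientation: [-3.121, -0.35, 0.004]
force: [-8.6, 2.7, 13.1]
width: 0.145
```

Run:
```python
from h import *
s=manip.state();print(s['width']*94,s['position'],s['force'],s['torque'],s['joints'])
p,d=snap('wrist','w17')
v,u=np.mgrid[0:420,0:560];P=bydepth('wrist',np.c_[u.ravel(),v.ravel()],d,s)
k=((p.reshape(-1,3)>190).all(1))&(np.hypot(P[:,0]-.548,P[:,1]-.01)<.045);print(k.sum(),np.median(P[k,2])*1000)
k=(u.ravel()>270)&(u.ravel()<290)&(v.ravel()>185)&(v.ravel()<230);print(np.percentile(P[k,2],[10,50,90])*1000)
k=(u.ravel()>160)&(u.ravel()<230)&(v.ravel()>100)&(v.ravel()<120);print(np.percentile(P[k,2],[10,50,90])*1000)
```

```text
13.583446909418354 [0.55 0.01 0.11] [-8.64  2.72 13.07] [ 0.46  1.95 -0.03] [-0.14  0.24  1.7   0.    1.2   1.21]
398 128.20429585662362
[126.02 127.47 128.51]
[96.61 97.42 98.32]
```

View pics/w17.png

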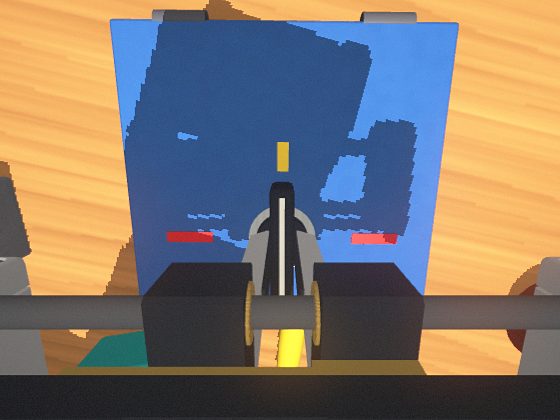

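Emit:
move_arm(rows=[0,0,0.2,0,0,0,0.8,0,0,0.4,0,0,0,0.8,0,0,0.4,0,0,0,0.8,0,0,0.4,0,0,0,0.8])

```text
t: 13.63
position: [0.5484, 0.011, 0.114]
orientation: [-3.121, -0.35, 0.003]
force: [-15.8, 3.0, 31.4]
width: 0.142
```

Emit:
move_arm(rows=[0,0,-0.3,0,0,6,0.8,0,0,-0.3,0,0,12,0.8,0,0,-0.3,0,0,18,0.8,0,0,-0.3,0,0,24,0.8,0,0,-0.3,0,0,30,0.8,0,0,-0.3,0,0,36,0.8,0,0,-0.3,0,0,42,0.8,0,0,-0.3,0,0,45,0.8,0,0,-0.3,0,0,45,0.8])

```text
t: 14.38
position: [0.5479, 0.0109, 0.1142]
orientation: [-3.017, 0.874, 0.005]
force: [-10.3, 2.8, 18.3]
width: 0.147
```

Run:
```python
from h import *
s=manip.state();print(s['width']*94,s['position'],s['force'],s['torque'],s['joints'])
Rc=R.from_rotvec(s['orientation']).as_matrix();print('wing yaw',np.degrees(np.arctan2(Rc[1,0],Rc[0,0])))
```

```text
13.83069608154688 [0.55 0.01 0.11] [-10.33   2.76  18.34] [ 0.51  2.36 -0.  ] [-0.14  0.24  1.7   0.    1.2   2.  ]
wing yaw -32.303883534488975
```

Emit:
move_arm(rows=[0,0,0,0,0,6,0.8,0,0,0,0,0,12,0.8,0,0,0,0,0,18,0.8,0,0,0,0,0,24,0.8,0,0,0,0,0,30,0.8,0,0,0,0,0,36,0.8,0,0,0,0,0,42,0.8,0,0,0,0,0,43,0.8,0,0,0,0,0,43,0.8,0,0,0,0,0,43,0.8])

```text
t: 15.22
position: [0.5478, 0.011, 0.1142]
orientation: [2.488, -1.916, -0.005]
force: [-11.1, 3.2, 18.3]
width: 0.142
```

Run:
```python
from h import *
s=manip.state();print(s['width']*94,s['position'],s['force'],s['torque'],s['joints'])
Rc=R.from_rotvec(s['orientation']).as_matrix();print('wing yaw',np.degrees(np.arctan2(Rc[1,0],Rc[0,0])))
snap('wrist','w18')
```

```text
13.326039746037333 [0.55 0.01 0.11] [-11.1    3.24  18.35] [ 0.6   2.44 -0.  ] [-0.14  0.24  1.7   0.    1.2   2.74]
wing yaw -75.2008219839982
```

View pics/w18.png

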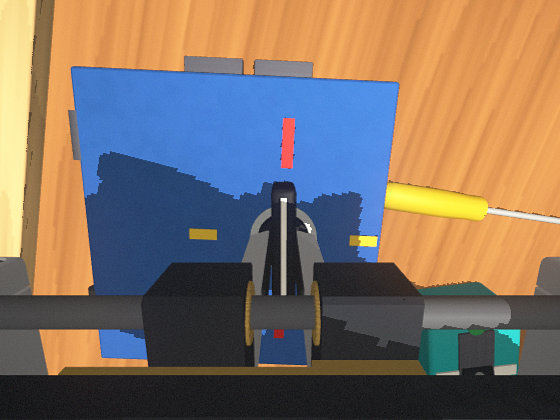

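Emit:
move_arm(rows=[0,0,-0.2,0,0,0,0.8,0,0,-0.2,0,0,0,2,0,0,-0.2,0,0,0,3,0,0,-0.2,0,0,0,4,0,0,-0.2,0,0,0,4,0,0,-3,0,0,0,4,0,0,-7,0,0,0,4,0,0,-11,0,0,0,4,0,0,-15,0,0,0,4,0,0,-18,0,0,0,4,0,0,-18,0,0,0,4])

```text
t: 16.18
position: [0.5537, 0.0093, 0.2994]
orientation: [-2.482, 1.913, -0.022]
force: [1.0, 0.3, 1.0]
width: 0.427
```

Run:
```python
from h import *
s=manip.state();print(s['width']*94,s['position'],s['force'])
p,d=snap('wrist','w19')
v,u=np.mgrid[0:420,0:560];P=bydepth('wrist',np.c_[u.ravel(),v.ravel()],d,s)
k=(P[:,2]>.12)&(P[:,2]<.15)&(np.hypot(P[:,0]-.548,P[:,1]-.01)<.045);Q=P[k];np.set_printoptions(suppress=True,precision=4)
print(k.sum(),np.median(Q[:,2]),cv2.minAreaRect((Q[:,:2]*1000).astype(np.float32)))
p,d=snap('side','s19')
b=cv2.resize(p[70:270,170:370],None,fx=3,fy=3,interpolation=cv2.INTER_CUBIC);cv2.imwrite('pics/s19c.png',b[:,:,::-1])
snap('top','t19')
```

```text
40.157544258930336 [0.55 0.01 0.3 ] [0.96 0.25 1.03]
766 0.12722633821533985 ((547.1784057617188, 9.854145050048828), (13.024417877197266, 75.97290802001953), 14.96355152130127)
```

View pics/w19.png

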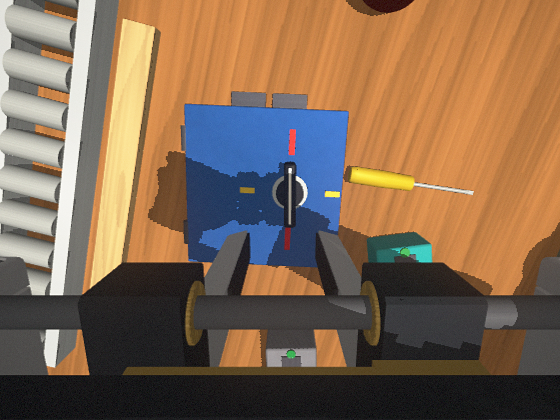

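View pics/s19c.png

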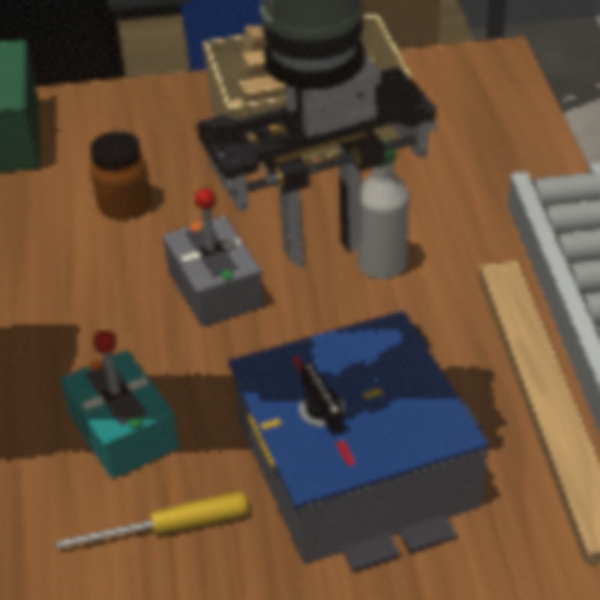

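View pics/t19.png

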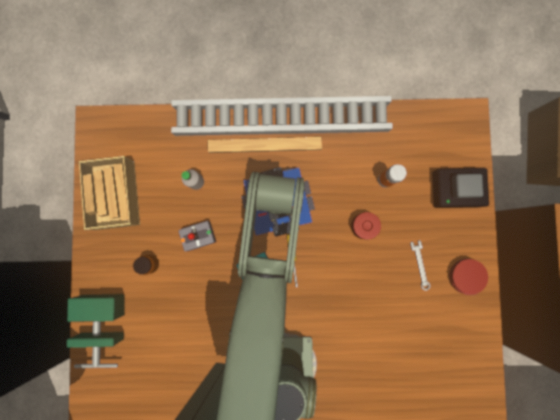

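```bash
python3 -c "
from plant import manip
print(manip.job_done(),manip.state()['t'])"
```

```text
the job is handed in; nothing more can be done
the job is handed in; nothing more can be done
```

The roller feed is locked out, and I handed the job in at about 16 s of the 72 s allowed. I set the switch upright, pressed the cover shut, lined the stud up with the yellow marks, pushed it in, and turned it clockwise to the red marks. I then released it and backed the gripper clear.

What the last checks showed:
- **Switch:** measured at about -0.02 rad right after release, and still upright in the final side picture.
- **Cover:** lies flat. A final press on the free edge met 33 N at 98 mm height, which is where it should be when shut.
- **Stud depth:** the wing top dropped 16.1 mm in the wrist depth picture, and a final push met 31 N with almost no movement.
- **Stud turn:** measured at about 87° (1.53 rad), with the wing pointing at the red marks.
- **Robot and bystanders:** the gripper was about 20 cm clear with the force near zero. The bystanders looked unmoved in the pictures; I did not measure their positions.

What disagreed or failed:
- **First push on the switch:** it stuck with about 30 N on the wrist, well above the 2 to 4 N stated, and the lever only moved to about 0.45 rad. Gripping the ball and following its arc worked, with a peak of about 20 N.
- **Stud position:** the wrist depth placed the stud about 5 mm from where the outside cameras' fit of the case did. I used a value close to the wrist measurement, and the grasp held.

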